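# Follow the polariser ring's scale round to the index with a fingertip

### The arm

A 7-joint arm with a two-finger parallel gripper is mounted at the origin on the work surface. World frame = base frame: x ahead of the robot, y to its left, z up, the work surface at z = 0. Lengths are in mm, angles in rad, forces in N, time in s.
With the tool pointing down it reaches from about 425 to 950 mm from the base axis. Payload 16.7 kg.
Tool frame: the origin (TCP) lies midway between the tips of the shut fingers; the grasp point (between the pads) lies 19 mm behind it; z points along the fingers, y is the direction in which the jaws open and shut (so a half turn about z gives the same grasp; the last joint's range is limited). The gripper opens to 94 mm and grips with 3 to 60 N. Pads are 16 mm wide; open, the fingers measure 119 mm over their backs; the gripper's body (75 mm by 177 mm) begins 78 mm behind the grasp point.
Start: joints at [-1.393, 0.426, 0.074, 1.606, -0.034, 1.111, -0.067], TCP at [217.327, 639.018, 205.467] pointing down, gripper open.
Joint ranges: [-2.85, 2.85], [-0.5, 2.14], [-1.23, 1.37], [0.21, 2.46], [-1.02, 4.16], [0.16, 2.05], [-2.73, 2.73]. Speed limits (rad/s): [1.89, 1.89, 2.39, 2.39, 3.01, 3.01, 3.01].

### API

Orientations are given as a unit quaternion [w, x, y, z].
In Python, from station import arm, viewer, workorder gives the robot as it stands.
- The arm moves only by the tool servo_tool, never from a script. Its argument "targets" is one flat list of numbers, 5 for each row, row after row: the shift along the tool's x, y, z in cm, then the turn about the tool's z in rad, then the finger opening in cm, from 0 to 9.4. A call has 1 to 20 rows; each row shifts and turns the commanded pose from where the row before left it, along the tool's axes as they then stand; what a row does not reach is not made up. A row lasts 1/8 s, in which the tool goes at most 62.5 mm and 10.7 degrees, less where a joint would pass 70% of its speed; a pose out of reach is approached as far as the arm can. A call is refused whole if a number of a shift passes 6.25 or a number of a turn 0.188, either way. A call with a gripper value outside its range is refused whole. The fingers move at their own pace and stop on an object; "force" is the grip in N (left out, the last holds). Time passes only in rows, so rows that do not move let the fingers close. It gives the time, the measured TCP pose, the force and the opening at its end, in the units of the state.
- arm.get_obs(): the state, without advancing time (a new reading comes with each control period).
- viewer.read_camera(name): name is "scene" or "top" or "wrist"; returns the picture (420x560x3 uint8, red, green, blue); there is no depth.
- viewer.camera_info(name): a dict with "K" (3x3 intrinsics, pixels), "rvec" (rotation vector, rad) and "tvec" (3), from world to camera coordinates, as OpenCV has them. Camera axes: x right, y down, z forward; pixel columns grow to the right and rows downward; lengths in mm; the calibration is good to about 2 mm. A picture is of the moment at which its call begins: read the wrist's pose just before it. camera_info takes no time and is no camera call; for the wrist camera it gives the pose at the moment of the call.
- workorder.finish_job(): hands the job in, once; it reports no verdict.
The state is a dict: "time_s": time; "qpos": joint angles; "qd": joint speeds; "tau": joint torques, N m; "tcp_pos": TCP position; "tcp_rot": TCP orientation; "contact_force": force on the tool from outside, world axes, zero at the start; "moment": the same for the moment, N m; "opening": finger opening in mm.
Only numpy, scipy, OpenCV 4.12 (cv2) and the standard library are available. Lean on these libraries where they do the work, as an engineer would, in place of code of your own. Each camera call takes 0.05 s, during which the arm holds its last target. There are 200 camera calls.

### The job

Set the polariser ring on the white light base to its index: lay the fingertips behind the ring's steel stud and follow the scale round, either way, pushing the stud gently ahead of them until it stands in line with the white index line on the small black plate at the front of the base, then take the hand away. Use only the outside of the fingertips: pinch and lift nothing, keep off the glass window inside the ring, and do not shift the base, the covered dish on the glass or the things standing beside it.

Things in the scene. Friction and masses are not known exactly. Their poses are not given: they have to be found in the camera images.
- light_base: White light base, 3.2 kg, loose on rubber feet: flat top 240 x 240 mm, 62 mm above the bench, centred 5 mm behind the ring's axis; sloping panel 68 mm deep along the front (switch and dial not used). A black seat disc (radius 100 mm, top at 65 mm) carries the ring. Origin on the bench under the ring's axis; z up, -x to its front, where the index lies.
- ring: Flat black ring with white ticks every 5 degrees, 190 mm outside, 112 mm inside diameter, 9 mm thick, top 74 mm above the bench. Turns endlessly either way about the base's vertical axis and stays where left (takes about 2.5 N at the stud); cannot be lifted out. Origin on the axis at its underside, 65 mm up. The stud stands on its -x side.
- stud: Plain upright steel stud fixed on the ring, the only post on it: 12 mm diameter, 18 mm tall, centre 78 mm from the ring's axis. Origin at the centre of its foot on the ring's top (74 mm above the bench); its axes are the ring's, so the ring's axis lies 78 mm along its +x.
- index (a point): Ring-side end of the white index line on a small black plate (13 x 26 mm, top 66 mm above the bench) at the front of the ring: 101 mm from the ring's axis along the base's -x, 66 mm above the bench. Its axes are the base's: y across the line, x towards the ring's axis.
- window: Round opal glass window inside the ring, 110 mm diameter, its top 70 mm above the bench, 4 mm below the ring's top. Not to be touched. Origin at the centre of its underside, 65 mm above the bench.
- dish: Covered glass dish with a specimen, 60 mm diameter, 15 mm tall, lying loose on the window near its centre. Origin at the centre of its underside. To be left alone.
- eyepiece: Loose black microscope eyepiece standing on the bench beside the base, 35 mm diameter, 56 mm tall. Origin at the centre of its underside. To be left alone.
- canister: Clear objective canister with black cap standing on the bench beside the base, 42 mm diameter, 62 mm tall. Origin at the centre of its underside. To be left alone.
- slide_box: Closed grey slide box on the bench beside the base, 100 x 83 mm, 36 mm tall. Origin at the centre of its underside. To be left alone.

How it is judged (in metres and radians):
On the way, in this order (a step that is already met when the one before it is completed fails the run):
1. the fingertips lie against the stud where it started, more than 70 mm from the index point (contact force between the fingers and stud above 0.2 N and horizontal distance between stud and index above 0.07 m), for 0.02 s.
2. the stud comes within 55 mm of the index point, still pushed by the fingertips (contact force between the fingers and stud above 0.2 N and horizontal distance between stud and index below 0.055 m), for 0.02 s.
3. the stud stands in line with the index (y of stud in the frame of index between -0.006 and 0.006 m and x of stud in the frame of index below 0.035 m), for 0.1 s.
At the end, for the whole second after the job is handed in: The stud's centre is within 6 mm sideways of the index line's direction, on the index's side of the ring, the ring is at rest, the base is within 10 mm and the dish, eyepiece, canister and slide box are within 12 mm of where they started (all of step 3 and angular speed of ring below 0.05 rad/s and distance of light_base from where it was at the start of the episode below 0.01 m and distance of each of dish, eyepiece, canister, slide_box from where it was at the start of the episode below 0.012 m); the robot touches nothing.
It fails at once if the stud is taken between the fingers (horizontal distance between the grasp point and stud below 0.007 m and z of the grasp point in the frame of stud below 0.028 m).
It fails at once if the ring or its stud is shoved, squeezed or pressed with more than 20 N (contact force between the fingers and ring above 20 N).
It fails at once if the glass window is touched (contact force between any of the fingers, the arm and window above 0.3 N).
It fails at once if the light base is shifted or lifted by more than 10 mm (distance of light_base from where it was at the start of the episode above 0.01 m).
It fails at once if the dish, eyepiece, canister or slide box is shifted or lifted by more than 12 mm (distance of any of dish, eyepiece, canister, slide_box from where it was at the start of the episode above 0.012 m).
It also fails if it takes over 48 s, if anything falls off the work surface, if the arm or the gripper's body presses on something with over 40 N, if the wrist force passes 120 N, or if a joint passes its speed limit or range.

## Working session

There is one attempt and no reset: what is moved stays moved. The work goes in short steps, Python scripts to look and compute and a tool call to move; the robot and the scene stay as the last step left them, time stands still between calls to the robot, and variables do not carry over. Pictures are saved under pics/ and viewed, about 8 in all and at most 12, crops included, and the job is handed in when it is done.

Besides the shell and the picture viewer there is one more tool, called after "Request:" by a JSON object that holds its "name" and its "arguments", one argument or row to a line. servo_tool: Moves the arm, as the interface text tells. Its arguments: {"type":"object","properties":{"targets":{"type":"array"},"force":{"type":"number"}},"required":["targets"]}

```bash
mkdir -p pics
cat > h.py <<'E'
import numpy as np,cv2
from station import arm,viewer,workorder
def ray(info,uv,z):
    K=np.array(info["K"],float);R=cv2.Rodrigues(np.array(info["rvec"],float))[0];t=np.array(info["tvec"],float).ravel()
    c=-R.T@t; d=R.T@np.linalg.inv(K)@np.array([uv[0],uv[1],1.]); return c+d*(z-c[2])/d[2]
def proj(info,P):
    return cv2.projectPoints(np.array(P,float).reshape(-1,3),np.array(info["rvec"],float),np.array(info["tvec"],float),np.array(info["K"],float),None)[0].reshape(-1,2)
def shot(n,f):
    i=viewer.camera_info(n);im=viewer.read_camera(n)[:,:,::-1].copy();cv2.imwrite(f,im);return i,im
E
python3 - <<'E'
from h import *
for n in("top","scene"):
    i,im=shot(n,f"pics/{n}0.png");print(n,i)
o=arm.get_obs();print(o)
a=cv2.imread("pics/top0.png");b=cv2.imread("pics/scene0.png")
cv2.imwrite("pics/both.png",a)
E
```

```text
top {'K': array([[393.75964089,   0.        , 283.91083288],
       [  0.        , 393.75964089, 216.00904043],
       [  0.        ,   0.        ,   1.        ]]), 'rvec': array([ 2.01014383, -2.20347196,  0.24341948]), 'tvec': array([107.4190258 , 606.70356066, 794.51851492])}
scene {'K': array([[506.6275142 ,   0.        , 279.47270822],
       [  0.        , 506.6275142 , 202.75774314],
       [  0.        ,   0.        ,   1.        ]]), 'rvec': array([ 2.44097167,  0.89935263, -0.25093593]), 'tvec': array([-503.90075813, -246.96928862, 1103.25387803])}
{'time_s': 0.1, 'qpos': array([-1.392473  ,  0.42667011,  0.07386758,  1.6065212 , -0.03411307,
        1.11075803, -0.06710437]), 'qd': array([ 0.00019348, -0.00203947, -0.0006586 , -0.00152769,  0.00129411,
       -0.00159248,  0.00011582]), 'tau': array([ 7.74432410e-03, -9.37454152e+01,  3.67651775e+00, -4.55043769e+01,
       -4.87107318e-02,  1.65672717e-02,  1.66968442e-05]), 'tcp_pos': array([217.24848064, 638.69213839, 204.85524037]), 'tcp_rot': array([-5.41574240e-05,  1.63205501e-01,  9.86591944e-01, -5.45791042e-04]), 'contact_force': array([-0.30089888,  0.60003224, -0.41458443]), 'moment': array([-0.03863266, -0.04521856, -0.01048982]), 'opening': 93.89959899708022}
```

View pics/top0.png

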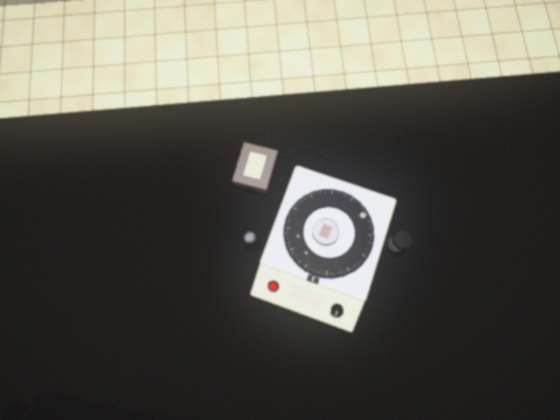

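View pics/scene0.png

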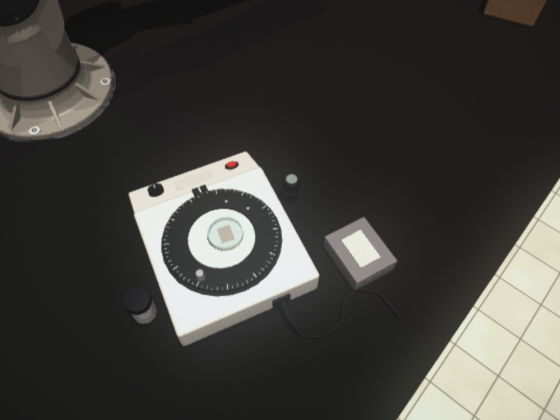

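Top view: the ring is centred near (329,233), the stud at (363,215) and the index plate at (313,279). In the scene view the stud is at (200,274) and the plate at (200,191). Next I'll locate them by ray casting from both views.

```bash
cat > m.py <<'E'
from h import *
T=viewer.camera_info("top");S=viewer.camera_info("scene")
def fit(f,info,seed):
    im=cv2.imread(f);g=cv2.cvtColor(im,cv2.COLOR_BGR2GRAY)
    m=(g<120).astype(np.uint8);m=cv2.morphologyEx(m,cv2.MORPH_CLOSE,np.ones((5,5)))
    cs,_=cv2.findContours(m,cv2.RETR_CCOMP,cv2.CHAIN_APPROX_NONE)
    for c in cs:
        if len(c)>60:
            e=cv2.fitEllipse(c)
            if np.hypot(e[0][0]-seed[0],e[0][1]-seed[1])<15: print(f,len(c),np.round(e[0],1),np.round(e[1],1),[np.round(ray(info,e[0],z)[:2],1) for z in(70,74)])
fit("pics/top0.png",T,(329,233));fit("pics/scene0.png",S,(221,240))
def tri(a,b):
    P=[]
    for i in(T,S):
        R=cv2.Rodrigues(i["rvec"])[0];P.append(i["K"]@np.c_[R,i["tvec"]])
    X=cv2.triangulatePoints(P[0],P[1],np.array(a,float),np.array(b,float)).ravel();return X[:3]/X[3]
print("stud",tri((363,215),(200,273)),ray(T,(363,215),92),ray(S,(200,272),92))
print("plate",tri((313.5,279),(200,191)),ray(T,(313.5,279),66),ray(S,(200,191),66))
for n,a in dict(box=((255,166),36),eyep=((250,238),56),can=((403,240),62)).items(): print(n,ray(T,*a))
E
python3 m.py
python3 - <<'E'
import cv2,numpy as np
a=cv2.imread("pics/top0.png")[175:310,240:425];b=cv2.imread("pics/scene0.png")[170:320,110:320]
a=cv2.resize(a,(800,584),interpolation=2);cv2.imwrite("pics/ct.png",a)
cv2.imwrite("pics/cs.png",cv2.resize(b,(800,571),interpolation=2))
E
```

```text
pics/top0.png 262 [328.1 234.1] [88.1 88.9] [array([564.8, -39.9]), array([564.1, -39.3])]
pics/top0.png 151 [328.6 232.2] [52.7 53.8] [array([568.9, -41.4]), array([568.2, -40.9])]
pics/scene0.png 336 [220.8 241.6] [107.2 119.2] [array([575.5, -48. ]), array([577.2, -49.2])]
pics/scene0.png 182 [221.1 238.2] [60.3 68.9] [array([571.4, -43.1]), array([573.1, -44.4])]
pics/scene0.png 567 [220.2 246.3] [169.8 183.6] [array([580.8, -54.9]), array([582.5, -56.1])]
stud [ 596.77097374 -114.91249801   89.43246901] [ 595.24599162 -115.66169761   92.        ] [ 597.29072171 -113.57037564   92.        ]
plate [473.77727933   2.57780595  61.53969738] [472.51836522   1.54284833  66.        ] [476.93204944   1.67484548  66.        ]
box [746.41751462 107.10278945  36.        ]
eyep [574.1507101  129.67558601  56.        ]
can [ 538.27603504 -201.39008024   62.        ]
```

View pics/ct.png

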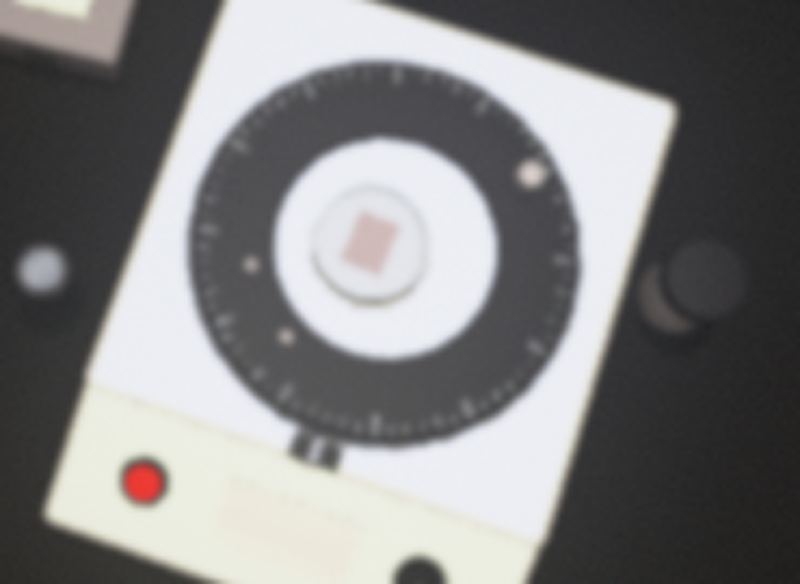

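View pics/cs.png

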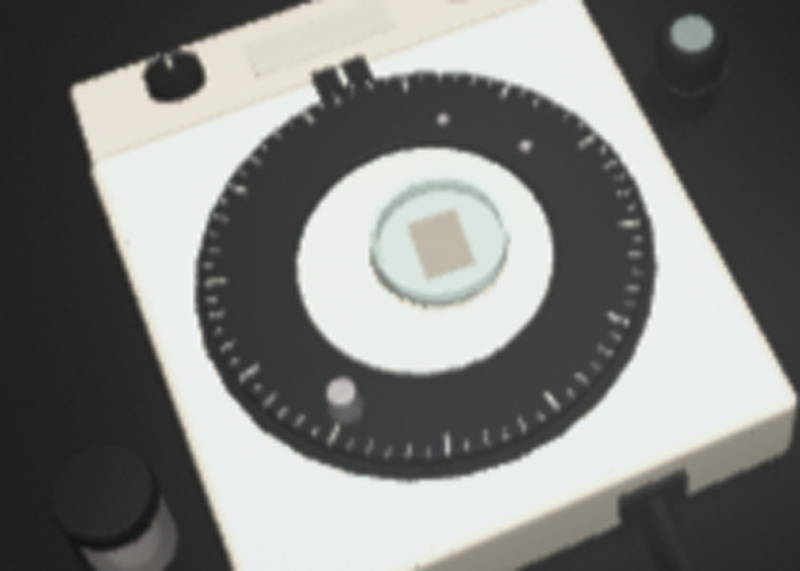

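Both views agree: ring centre ≈ (570,-43), stud ≈ (597,-115) with its top at about 90, index line ≈ (474,2). The stud is at -70° and the index at about 155°, so the shorter way is about 135° clockwise. The plan is to shut the fingers and push with the tool +x face, turning with the ring. First move goes above a point behind the stud.

Request:
{"name": "servo_tool", "arguments": {
  "targets": [-3.15, -2.85, 0, 0, 0, -3.15, -2.85, 0, 0, 0, -3.15, -2.85, 0, 0, 0, -3.15, -2.85, 0, 0, 0, -3.15, -2.85, 0, 0, 0, -3.15, -2.85, 0, 0, 0, -3.15, -2.85, 0, 0, 0, -3.15, -2.85, 0, 0, 0, -3.15, -2.85, 0, 0, 0, -3.15, -2.85, 0, 0, 0, -3.15, -2.85, 0, 0, 0, -3.15, -2.85, 0, 0, 0, -3.15, -2.85, 0, 0, 0, -3.15, -2.85, 0, 0, 0, -3.15, -2.85, 0, 0, 0, -3.15, -2.85, 0, 0, 0, -3.15, -2.85, 0, 0, 0, -3.15, -2.85, 0, 0, 0, -3.15, -2.85, 0, 0, 0, -3.15, -2.85, 0, 0, 0],
  "force": 10
}}

```text
time_s: 2.6
tcp_pos: [630.6, -104.6, 205.2]
tcp_rot: [-0.0, 0.163, 0.987, -0.0]
contact_force: [0.6, 1.2, -0.1]
opening: 0.9
```

Request:
{"name": "servo_tool", "arguments": {
  "targets": [0, 0, 0, -0.17, 0, 0, 0, 0, -0.17, 0, 0, 0, 0, -0.17, 0, 0, 0, 0, -0.16, 0, 0, 0, 0, 0, 0, 0, 0, 0, 0, 0]
}}

```text
time_s: 3.35
tcp_pos: [630.1, -103.6, 205.3]
tcp_rot: [-0.0, -0.168, 0.986, 0.0]
contact_force: [0.6, -0.5, 0.8]
opening: 0.4
```

Run:
```python
from h import *
o=arm.get_obs();print(o["tcp_pos"],o["qpos"])
i,im=shot("wrist","pics/w1.png");np.savez("pics/w1.npz",**i)
print(proj(i,[[596.5,-114.7,92],[596.5,-114.7,74],[570.5,-42.6,74],[474,2,66],[630,-103.6,74]]))
```

```text
[ 630.10603206 -103.55711177  205.30857178] [-0.20885935  0.38084896  0.35511666  1.70710761 -0.14698411  1.08022105
  2.10141839]
[[278.77242232 167.11005585]
 [278.75264932 164.32110383]
 [352.3312013  163.72236067]
 [430.33228469  85.92534711]
 [278.15453328 197.05412004]]
```

View pics/w1.png

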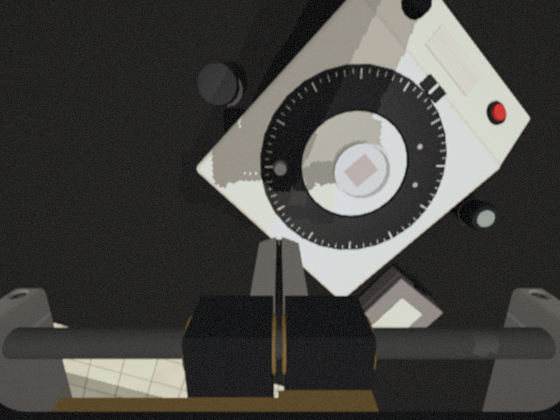

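The wrist view shows the stud at (281,168) and the index line at (431,90). These are within 1–4 px of the predictions, so I'll descend behind the stud.

Request:
{"name": "servo_tool", "arguments": {
  "targets": [0, 0, 2.5, 0, 0, 0, 0, 2.5, 0, 0, 0, 0, 2.5, 0, 0, 0, 0, 2.0, 0, 0, 0, 0, 1.5, 0, 0, 0, 0, 1.0, 0, 0, 0, 0, 0.4, 0, 0, 0, 0, 0, 0, 0, 0, 0, 0, 0, 0]
}}

```text
time_s: 4.53
tcp_pos: [630.6, -103.6, 82.1]
tcp_rot: [0.0, -0.17, 0.985, -0.0]
contact_force: [-0.4, -0.6, -0.2]
opening: 0.6
```

Run:
```python
from h import *
print(arm.get_obs()["tcp_pos"])
i,im=shot("scene","pics/s1.png");cv2.imwrite("pics/s1c.png",cv2.resize(im[170:330,110:320],(787,600),interpolation=2))
```

```text
[ 630.57451859 -103.55456899   82.05763797]
```

View pics/s1c.png

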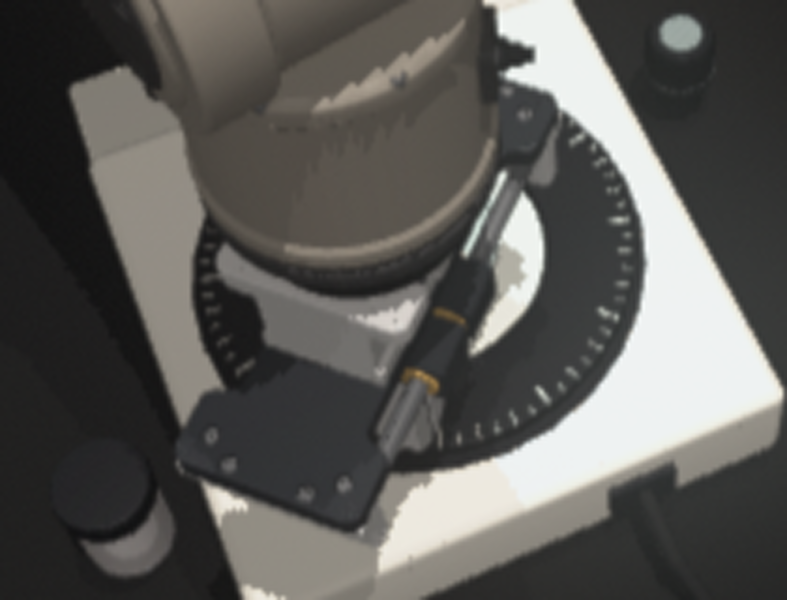

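Request:
{"name": "servo_tool", "arguments": {
  "targets": [0.6, 0, 0.1, 0, 0, 0.6, 0, 0, 0, 0, 0.4, 0, 0, 0, 0, 0.2, 0, 0, 0, 0, 0.1, 0, 0, 0, 0, 0.1, 0, 0, 0, 0, 0.1, 0, 0, 0, 0, 0, 0, 0, 0, 0]
}}

```text
time_s: 5.58
tcp_pos: [610.6, -110.6, 80.6]
tcp_rot: [0.0, -0.17, 0.985, -0.0]
contact_force: [3.0, -0.1, 0.7]
opening: 0.7
```

Contact is felt: 3 N, with the TCP 14.7 mm from the stud estimate, as expected. I'll start the arc.

Request:
{"name": "servo_tool", "arguments": {
  "targets": [0.39, -0.06, 0, 0.05, 0, 0.39, -0.06, 0, 0.05, 0, 0.39, -0.06, 0, 0.05, 0, 0.39, -0.06, 0, 0.05, 0, 0.39, -0.06, 0, 0.05, 0, 0.39, -0.06, 0, 0.05, 0, 0.39, -0.06, 0, 0.05, 0, 0.39, -0.06, 0, 0.05, 0, 0.39, -0.06, 0, 0.05, 0, 0.39, -0.06, 0, 0.05, 0]
}}

```text
time_s: 6.82
tcp_pos: [572.9, -121.0, 80.6]
tcp_rot: [0.0, 0.08, 0.997, -0.0]
contact_force: [2.7, -0.3, -0.1]
opening: 0.3
```

```bash
cat > st.py <<'E'
from h import *
from scipy.spatial.transform import Rotation as Ro
o=arm.get_obs();q=o["tcp_rot"];R=Ro.from_quat([q[1],q[2],q[3],q[0]]).as_matrix();p=o["tcp_pos"]
C=np.array([570.5,-42.6,74]);print(o["time_s"],p.round(1),"F",o["contact_force"].round(1),"C in tool",(R.T@(C-p)).round(1),"yaw",np.degrees(np.arctan2(R[1,0],R[0,0])).round(1),"F tool",(R.T@o["contact_force"]).round(1),"q7",o["qpos"][6].round(2))
s=p+R[:,0]*14.;print("stud ang",np.degrees(np.arctan2(s[1]-C[1],s[0]-C[0])).round(1))
E
python3 st.py
```

```text
6.825 [ 572.9 -121.    80.6] F [ 2.7 -0.3 -0.1] C in tool [14.8 77.1  6.6] yaw 170.9 F tool [-2.7  0.1  0.1] q7 1.76
stud ang -98.5
```

Tracking well, with a steady 2.7 N push. I'll continue 15 rows (43°) and then check.

Request:
{"name": "servo_tool", "arguments": {
  "targets": [0.39, -0.06, 0, 0.05, 0, 0.39, -0.06, 0, 0.05, 0, 0.39, -0.06, 0, 0.05, 0, 0.39, -0.06, 0, 0.05, 0, 0.39, -0.06, 0, 0.05, 0, 0.39, -0.06, 0, 0.05, 0, 0.39, -0.06, 0, 0.05, 0, 0.39, -0.06, 0, 0.05, 0, 0.39, -0.06, 0, 0.05, 0, 0.39, -0.06, 0, 0.05, 0, 0.39, -0.06, 0, 0.05, 0, 0.39, -0.06, 0, 0.05, 0, 0.39, -0.06, 0, 0.05, 0, 0.39, -0.06, 0, 0.05, 0, 0.39, -0.06, 0, 0.05, 0]
}}

```text
time_s: 8.7
tcp_pos: [518.3, -101.3, 80.5]
tcp_rot: [-0.0, 0.439, 0.898, -0.0]
contact_force: [0.4, -3.4, 0.7]
opening: 0.5
```

```bash
python3 st.py
```

```text
8.7 [ 518.3 -101.3   80.5] F [ 0.4 -3.4  0.7] C in tool [14.3 77.3  6.5] yaw 127.9 F tool [-3.  -1.8 -0.7] q7 1.08
stud ang -141.9
```

Request:
{"name": "servo_tool", "arguments": {
  "targets": [0.39, -0.06, 0, 0.05, 0, 0.39, -0.06, 0, 0.05, 0, 0.39, -0.06, 0, 0.05, 0, 0.39, -0.06, 0, 0.05, 0, 0.39, -0.06, 0, 0.05, 0, 0.39, -0.06, 0, 0.05, 0, 0.39, -0.06, 0, 0.05, 0, 0.39, -0.06, 0, 0.05, 0, 0.39, -0.06, 0, 0.05, 0, 0.39, -0.06, 0, 0.05, 0, 0.39, -0.06, 0, 0.05, 0, 0.39, -0.06, 0, 0.05, 0, 0.39, -0.06, 0, 0.05, 0, 0.39, -0.06, 0, 0.05, 0, 0.39, -0.06, 0, 0.05, 0, 0.39, -0.06, 0, 0.05, 0, 0.39, -0.06, 0, 0.05, 0, 0, 0, 0, 0, 0]
}}

```text
time_s: 10.95
tcp_pos: [491.8, -41.2, 80.3]
tcp_rot: [-0.0, 0.77, 0.638, -0.0]
contact_force: [-0.5, 0.4, 0.3]
opening: 0.7
```

```bash
python3 st.py
python3 - <<'E'
from h import *
i,im=shot("wrist","pics/w2.png");np.savez("pics/w2.npz",**i)
E
```

```text
10.95 [491.8 -41.2  80.3] F [-0.5  0.4  0.3] C in tool [13.2 77.6  6.2] yaw 79.3 F tool [ 0.3 -0.5 -0.3] q7 0.26
stud ang 168.7
```

View pics/w2.png

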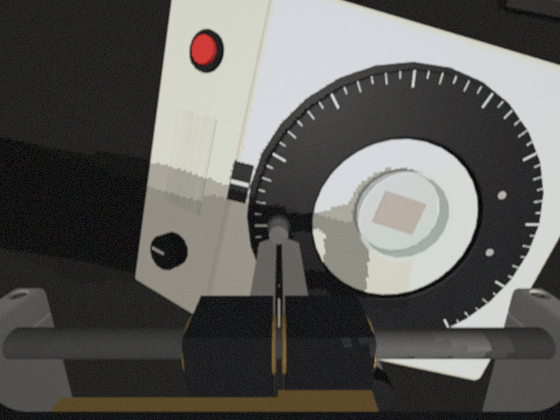

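Wrist view: the stud top is at (279,228) and the index line runs (231,181)–(249,186). The stud is about 14° short of it. I'll compute this from the picture.

```bash
cat > a.py <<'E'
from h import *
import sys
def go(n,stud,l1,l2):
    i=dict(np.load(f"pics/{n}.npz"));g=cv2.imread(f"pics/{n}.png",0)
    s=ray(i,stud,92);a=ray(i,l1,66);b=ray(i,l2,66)
    m=cv2.morphologyEx((g>105).astype(np.uint8),cv2.MORPH_CLOSE,np.ones((5,5)))
    print("stud",s[:2],"line",a[:2],b[:2],"line dir",np.degrees(np.arctan2(*(a-b)[1::-1])))
    return s,a,b,i
s,a,b,i=go("w2",(279,227),(231,181),(249,186))
# window rim points (ring inner edge, z=74) by hand from w2, circle fit
pts=np.array([(312,215),(345,155),(405,137),(455,156),(481,210),(455,275)],float)
P=np.array([ray(i,p,74)[:2] for p in pts])
x=np.linalg.lstsq(np.c_[2*P,np.ones(len(P))],(P**2).sum(1),rcond=None)[0];C=x[:2];print("C",C,"r",np.sqrt(x[2]+C@C))
for C in(C,np.array([570.5,-42.6])):
    an=lambda p:np.degrees(np.arctan2(p[1]-C[1],p[0]-C[0]))
    print("stud",an(s),np.hypot(*(s[:2]-C)),"idx",an(a),an(b),np.hypot(*(b[:2]-C)))
E
python3 a.py
```

```text
stud [496.60218797 -20.34827294] line [469.6679281   7.7028372] [480.62237255   2.19879802] line dir 153.32284870137886
C [570.63711663 -40.70785339] r 57.18208558994023
stud 164.6237666914664 76.7833522204889 idx 154.38414394735184 154.51461387749325 99.71777619051362
stud 163.24217282867528 77.17529384268799 idx 153.4864302433948 153.50639981455154 100.42370348005615
```

Run:
```python
from h import *
im=cv2.imread("pics/w2.png");i=dict(np.load("pics/w2.npz"))
print(proj(i,[[491.8,-41.2,80.3]]), -cv2.Rodrigues(i["rvec"])[0].T@i["tvec"])
cv2.imwrite("pics/w2c.png",cv2.resize(im[150:250,215:348],(798,600),interpolation=2))
```

```text
[[277.68374733 251.27028505]] [508.18781112  41.68915615 259.57999875]
```

View pics/w2c.png

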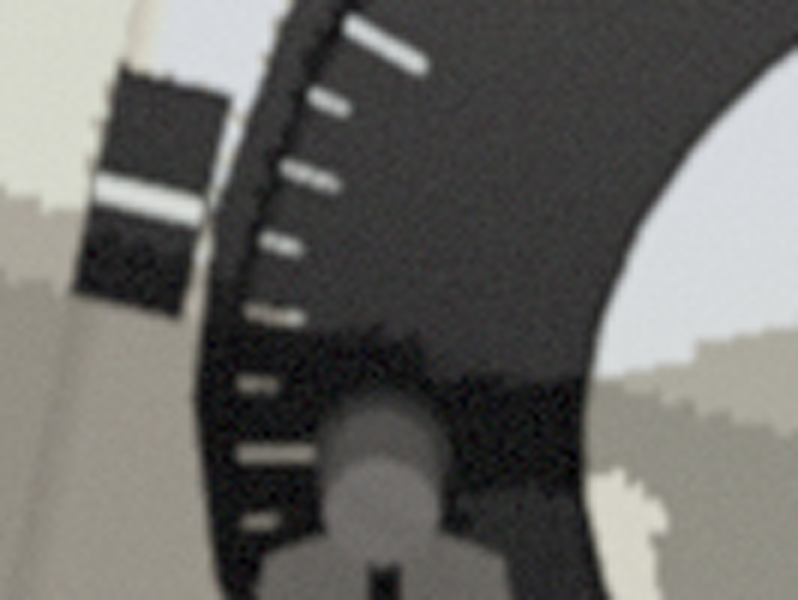

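Run:
```python
from h import *
i=dict(np.load("pics/w2.npz"));
for C in([570.6,-41],[570.5,-42.6]):
  C=np.array(C)
  an=lambda p:np.degrees(np.arctan2(p[1]-C[1],p[0]-C[0])).round(1)
  for uv,z in[((278.8,235.5),92),((278.8,225.8),74),((230.8,181.3),66),((248.8,184.8),66)]:
    p=ray(i,uv,z);print(p[:2].round(1),an(p),np.hypot(*(p[:2]-C)).round(1))
```

```text
[495.5 -25.7] 168.5 76.7
[495.4 -26.2] 168.8 76.7
[469.5   7.5] 154.4 112.2
[480.7   3. ] 153.9 100.1
[495.5 -25.7] 167.3 76.9
[495.4 -26.2] 167.7 76.9
[469.5   7.5] 153.6 112.8
[480.7   3. ] 153.1 100.8
```

Stud at 168.5°, index at about 154.2°, so 14.3° remain. I'll push 12.9° now and then check.

Request:
{"name": "servo_tool", "arguments": {
  "targets": [0.39, -0.06, 0, 0.05, 0, 0.39, -0.06, 0, 0.05, 0, 0.39, -0.06, 0, 0.05, 0, 0.39, -0.06, 0, 0.05, 0, 0.2, -0.03, 0, 0.025, 0, 0, 0, 0, 0, 0, 0, 0, 0, 0, 0]
}}

```text
time_s: 11.88
tcp_pos: [494.4, -23.8, 80.4]
tcp_rot: [-0.0, 0.837, 0.548, -0.0]
contact_force: [-2.8, -1.3, 0.1]
opening: 0.5
```

```bash
python3 st.py
python3 - <<'E'
from h import *
i,im=shot("wrist","pics/w3.png");np.savez("pics/w3.npz",**i)
cv2.imwrite("pics/w3c.png",cv2.resize(im[150:250,215:348],(798,600),interpolation=2))
E
```

```text
11.875 [494.4 -23.8  80.4] F [-2.8 -1.3  0.1] C in tool [13.2 77.2  6.4] yaw 66.4 F tool [-2.3 -2.  -0.1] q7 0.06
stud ang 155.8
```

View pics/w3c.png

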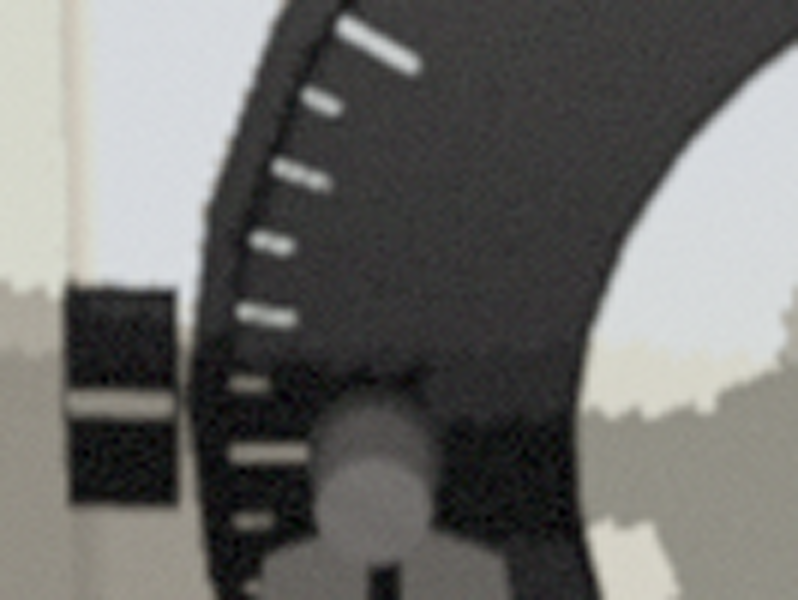

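```bash
cat > b.py <<'E'
from h import *
import sys
i=dict(np.load(f"pics/{sys.argv[1]}.npz"));v=[float(x) for x in sys.argv[2:]]
P=[ray(i,v[2*k:2*k+2],z)[:2] for k,z in enumerate((92,74,66,66))]
u=np.array([570.6,-41.8])-(P[2]+P[3])/2;u/=np.hypot(*u);w=(P[3]-P[2])/np.hypot(*(P[3]-P[2]))
for s in P[:2]:
    d=s-(P[2]+P[3])/2;print(s.round(1),"lateral to centre-line",(u[0]*d[1]-u[1]*d[0]).round(1),"to drawn line",(w[0]*d[1]-w[1]*d[0]).round(1))
E
python3 b.py w3 277.8 235.5 277.8 226.2 226.3 217.5 243.3 218
```

```text
[500.7  -9.2] lateral to centre-line -1.2 to drawn line -1.5
[500.4  -9.8] lateral to centre-line -2.0 to drawn line -2.3
```

The stud is about 1.7 mm short and already within tolerance. I'll nudge 1.5 mm, then back off and lift.

Request:
{"name": "servo_tool", "arguments": {
  "targets": [0.15, -0.02, 0, 0.02, 0, 0, 0, 0, 0, 0, 0, 0, 0, 0, 0, -0.3, 0, 0, 0, 0, -0.6, 0, 0, 0, 0, -1.0, 0, 0, 0, 0, -1.0, 0, 0, 0, 0, 0, 0, -1, 0, 0, 0, 0, -3, 0, 0, 0, 0, -4, 0, 0, 0, 0, -3, 0, 0, 0, 0, 0, 0, 0]
}}

```text
time_s: 13.42
tcp_pos: [484.0, -48.2, 192.4]
tcp_rot: [0.0, 0.842, 0.539, 0.002]
contact_force: [-0.3, 0.2, -0.2]
opening: 0.6
```

```bash
python3 st.py
python3 - <<'E'
from h import *
i,im=shot("wrist","pics/w4.png");np.savez("pics/w4.npz",**i)
print(proj(i,[[501,-8.5,92],[475,5,66]]))
cv2.imwrite("pics/w4c.png",cv2.resize(im[60:240,160:400],(800,600),interpolation=2))
E
```

```text
13.425 [484.  -48.2 192.4] F [-0.3  0.2 -0.2] C in tool [ 40.9  76.  118.7] yaw 65.3 F tool [ 0.1 -0.3  0.2] q7 -0.11
stud ang 175.0
[[276.73818295 163.28268218]
 [248.13121519 158.22032299]]
```

View pics/w4c.png

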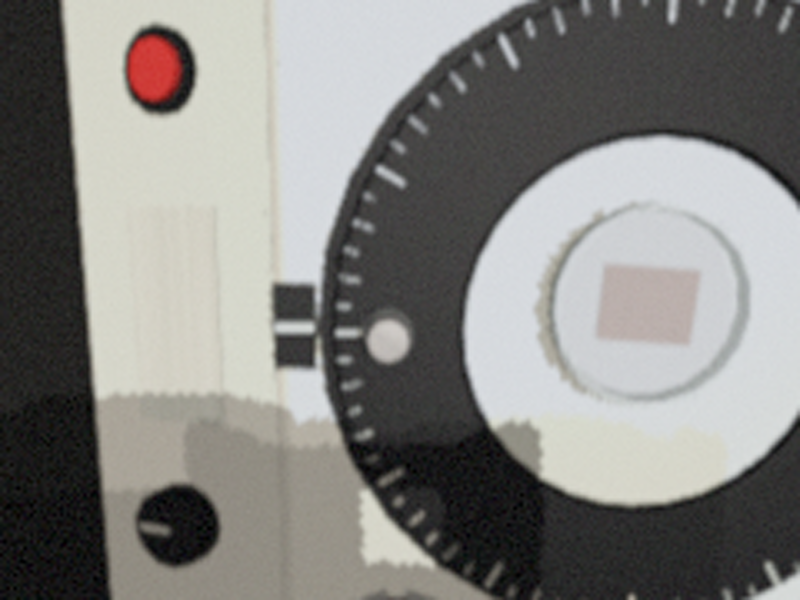

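```bash
python3 b.py w4 277 162 276.5 159.9 243.1 157.8 254.2 158.4
python3 - <<'E'
from h import *
f=arm.get_obs();i,im=shot("top","pics/top1.png")
a=cv2.imread("pics/top0.png",0).astype(int);b=cv2.cvtColor(im,cv2.COLOR_BGR2GRAY)
cv2.imwrite("pics/t1c.png",np.hstack([cv2.resize(cv2.imread("pics/top0.png")[135:335,225:425],(400,400)),cv2.resize(im[135:335,225:425],(400,400))]))
E
```

```text
[501.7  -7.5] lateral to centre-line 0.4 to drawn line 1.3
[501.   -7.7] lateral to centre-line -0.1 to drawn line 0.8
```

View pics/t1c.png

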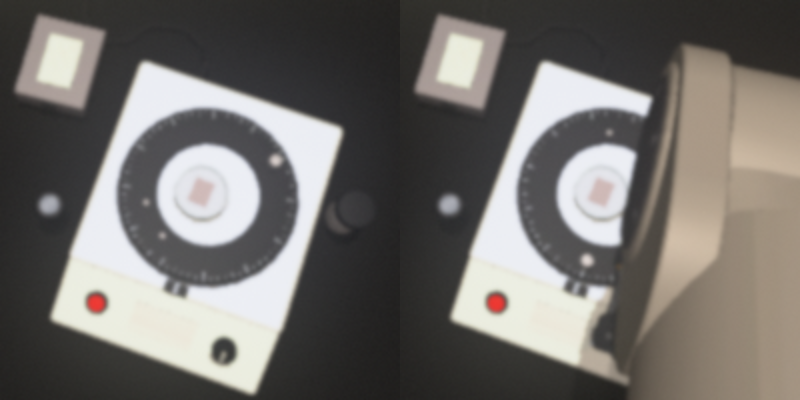

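The stud is in line to within about 1 mm. The base, dish, box and eyepiece have not moved, and the hand is well clear, so I'm handing in.

```bash
python3 -c "
from station import workorder;print(workorder.finish_job())"
```

```text
the job is handed in; nothing more can be done
None
```

The polariser ring is set to its index and the job is handed in; no verdict was reported. With the fingers shut, I pushed the stud about 135° clockwise (seen from above) from behind, then backed off and lifted the hand clear. The force readings between moves stayed at about 3 N or less.

**Alignment:** the last wrist picture puts the stud 0.1–0.4 mm from the line through the ring's axis and the index, and 0.8–1.3 mm from the drawn index line. The limit is 6 mm.

**Other items:** the before and after top views show the base, dish, slide box and eyepiece where they started. The canister was hidden behind the arm in the last top view, so I did not check it directly. The fingers stayed about 18 mm above its height.

**Disagreement:** my first wrist reading of the stud was about 4–5° (6 mm) off the tool position, because I had taken a point near its foot as its top. A closer crop corrected that, and the two then agreed to within about 1°.

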